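Index a hardness block four clicks round

TASK

The round hardness reference block sits on a click-stop indexing dial. Push the dial's upright peg gently with a fingertip to turn the dial clockwise, seen from above, exactly four clicks for the next test position: never turn it back a click or past the fourth, and leave it resting in that click stop. Grip nothing, keep the block lying in its seat, leave the loose samples around the dial alone, and finish clear of everything.

Things in the scene. Friction and masses are not known exactly. Their poses are not given: they have to be found in the camera images.
- stage: fixed dark steel foot of the indexing stage, 132 mm diameter, 10 mm high, screwed to the bench. Origin at the middle of its underside, on the dial's vertical axis; z up. Its x axis points to a grey spring housing (24 x 34 mm, 30 mm high, 84 to 108 mm from the axis) whose brass roller drops into the dial's rim notches and makes the clicks
- dial (a joint): turn of the grey metal dial about its vertical axis, rad: 0 at the start, in a click stop, growing clockwise seen from above; no end stops. A stop every 0.3927 rad (16 a turn). Half-way between stops the roller tops a lobe and its spring snaps the dial on into the next stop, ahead of the finger, and holds it. At the peg this takes about 5 N on leaving a stop, falling to none at the lobe
- dial_centre (a point): point on the dial's axis in its flat upper face, 27 mm above the bench; the face is grey metal, 62 mm radius, 16 mm thick, with 16 round lobes at the rim (8 mm radius each, outermost radius 72 mm) and 16 short black tick marks
- peg_mid (a point): point on the axis of the dial's only upright peg, half-way up it, 45 mm above the bench. The peg is a dark steel pin, 12 mm in diameter (14 mm at its rounded head, 18 mm at its 3 mm high foot), standing from the dial's face (27 mm above the bench) to 63 mm above the bench, 56 mm from the dial's axis; it goes round with the dial
- block_mid (a point): centre of the hardness reference block, a loose bare-steel disc 64 mm in diameter and 16 mm thick, 0.4 kg or so, lying on the middle of the dial inside a low seat ring (76 mm outside diameter, 5 mm high); its top is 43 mm above the bench. It turns with the dial
- rebar: loose bystander, ribbed steel bar 85 mm long, 18 mm thick, lying beside the stage; origin at its underside
- coupon: loose bystander, flat dark steel bar 70 x 24 x 10 mm lying beside the stage; origin at its underside
- bolt: loose bystander, bolt standing on its hexagon head, 60 mm tall, beside the stage; origin at its underside
- nut: loose bystander, hexagon nut 25 mm wide, 13 mm high, beside the stage; origin at its underside
Things that resemble listed ones, but are neither listed nor needed, are in the scene too. Leave any pink look-alike of the part that bears block_mid alone.

How it is judged:
By the outcome, as a careful person would: the job done as asked, in the order asked, and still so for the second after the job is handed in, with the robot touching nothing.
It also fails if it takes over 58 s, if anything falls off the work surface, if the arm or the gripper's body presses on something with over 40 N, if the wrist force passes 120 N, or if a joint passes its speed limit or range.

ROBOT

A 6-joint arm with a two-finger parallel gripper is mounted at the origin on a cart in front of the work surface, level with it; the furniture and walls round the work are solid. World frame = base frame: x ahead of the robot, y to its left, z up, the work surface at z = 0. Lengths are in m, angles in rad, forces in N, time in s.
With the tool pointing down it reaches from about 0.3 to 0.775 m from the base axis. Payload 14.6 kg.
Tool frame: the origin (TCP) lies at the very end of the fingers, on their centre line; the grasp point (between the pads) lies 19 mm behind it; x points along the fingers, z is the direction in which the jaws open and shut, and the axes are right-handed (so a half turn about x gives the same grasp; the last joint's range is limited). The gripper opens to 94 mm and grips with 3 to 60 N. Pads are 16 mm wide; open, the fingers measure 119 mm over their backs; the gripper's body (75 mm by 177 mm) begins 78 mm behind the grasp point.
Start: joints at [-0.067, 0.3, 1.521, -0, 1.321, -0.067], TCP at [0.55, -0, 0.205] pointing down, gripper open.
Joint ranges: [-3.03, 3.03], [-0.79, 2.21], [0.23, 2.52], [-1.04, 4.18], [0, 3.07], [-2.55, 2.55]. Speed limits (rad/s): [2.22, 2.22, 2.57, 3.14, 3.14, 3.14].

INTERFACE

Orientations are given as [roll, pitch, yaw] about the fixed x, y, z axes, in that order (R = Rz(yaw) Ry(pitch) Rx(roll)).
In Python, from station import ctrl gives the robot as it stands. The module is installed in compiled form; this text tells all that it offers.
- The arm moves only by the tool servo_tool, never from a script. Its argument "motion" is one flat list of numbers, 4 for each row, row after row: the shift along the tool's x, y, z in mm, then the turn about the tool's x in degrees. In form: [dx, dy, dz, roll, dx, dy, dz, roll, ...]. A call has 1 to 20 rows; each row is the pose to reach, as a shift and turn from the pose commanded when the call began, along the tool's axes at that moment; what a row does not reach only later rows make up. A row lasts 1/8 s, in which the tool goes at most 62.5 mm and 10.7 degrees, less where a joint would pass 70% of its speed; a pose out of reach is approached as far as the arm can. A call with a gripper value outside its range is refused whole. "gripper" is the opening, from 0 (shut) to 1 (fully open), set as the call begins (left out, the last holds). The fingers move at their own pace and stop on an object; "force" is the grip in N (left out, the last holds). Time passes only in rows, so rows that repeat a pose let the fingers close. It gives the time, the measured TCP pose, the force and the opening at its end, in the units of the state.
- ctrl.get_obs(): the state, without advancing time (a new reading comes with each control period).
- ctrl.camera(name): name is "scene" or "side" or "wrist"; returns a dict with "color" (384x512x3 uint8, red, green, blue), "z_map" (384x512 float32, m along the optical axis (not along the pixel's ray), 0 where there is no reading), "fx", "fy", "cx", "cy" (pixels), "dist_coeffs" ([k1, k2, p1, p2, k3] as OpenCV has them; the pictures are not rectified), "rvec" (rotation vector, rad) and "tvec" (3), from world to camera coordinates, as OpenCV has them. Camera axes: x right, y down, z forward; pixel columns grow to the right and rows downward; lengths in m; the calibration is good to about 2 mm. A picture is of the moment at which its call begins.
- ctrl.hand_in(): hands the job in, once; it reports no verdict.
The state is a dict: "time_s": time; "qpos": joint angles; "joint_vel": joint speeds; "tau": joint torques, N m; "ee_pos": TCP position; "eef_rot": TCP orientation; "force": force on the tool from outside, world axes, zero at the start; "moment": the same for the moment, N m; "grip_width": finger opening in m.
Only numpy, scipy, OpenCV 4.12 (cv2) and the standard library are available. Lean on these libraries where they do the work, as an engineer would, in place of code of your own. Each camera call takes 0.05 s, during which the arm holds its last target.

## Working session

There is one attempt and no reset: what is moved stays moved. The work goes in short steps, Python scripts to look and compute and a tool call to move; the robot and the scene stay as the last step left them, time stands still between calls to the robot, and variables do not carry over. Pictures are saved under pics/ and viewed, and the job is handed in when it is done.

Besides the shell and the picture viewer there is one more tool, called after "Request:" as a command line: name --argument value ..., lists and objects as JSON in quotes. servo_tool: Moves the arm, as the interface text tells. Its arguments: {"type":"object","properties":{"motion":{"type":"array","items":{"type":"number"}},"gripper":{"type":"number"},"force":{"type":"number"}},"required":["motion"]}

```bash
mkdir -p pics; cat > h.py <<'E'
import numpy as np,cv2
from station import ctrl
def cam(n):
    c=ctrl.camera(n); c['K']=np.array([[c['fx'],0,c['cx']],[0,c['fy'],c['cy']],[0,0,1.]]);c['R']=cv2.Rodrigues(np.array(c['rvec'],float))[0];c['t']=np.array(c['tvec'],float).ravel();c['d']=np.array(c['dist_coeffs'],float);return c
def plane(c,uv,z):
    p=cv2.undistortPoints(np.array(uv,float).reshape(-1,1,2),c['K'],c['d']).reshape(-1,2)
    d=np.c_[p,np.ones(len(p))]@c['R'];o=-c['R'].T@c['t'];s=(z-o[2])/d[:,2];return o+d*s[:,None]
def proj(c,P):return cv2.projectPoints(np.array(P,float).reshape(-1,1,3),np.array(c['rvec'],float),c['t'],c['K'],c['d'])[0].reshape(-1,2)
def save(n,im,s=1.5):cv2.imwrite('pics/'+n+'.png',cv2.resize(im[...,::-1],None,fx=s,fy=s,interpolation=cv2.INTER_CUBIC))
E
python3 - <<'E'
from h import *
import pickle
for n in ['scene','side','wrist']:
    c=cam(n);save(n+'0',c['color']);pickle.dump(c,open(n+'0.pkl','wb'))
    print(n,-c['R'].T@c['t'])
print(ctrl.get_obs())
E
```

```text
scene [ 0.25123736 -0.62627887  0.65092153]
side [ 0.49456703 -0.79850189  0.51621002]
wrist [0.55055729 0.0809843  0.38443641]
{'time_s': 0.15, 'qpos': array([-6.65828105e-02,  3.00365521e-01,  1.52143629e+00,  7.10008825e-07,
        1.32070068e+00, -6.66070976e-02]), 'joint_vel': array([ 1.99902636e-04, -8.00831280e-04, -1.99924365e-03, -9.48111873e-05,
       -8.72402480e-04,  1.92035930e-04]), 'tau': array([-2.50185103e-04, -5.31960297e+01, -3.52822959e+01,  7.07691838e-02,
        2.35654798e-02, -3.66386917e-05]), 'ee_pos': array([5.49799255e-01, 2.00933748e-05, 2.05005496e-01]), 'eef_rot': array([3.07422964, 1.56988648, 3.07425376]), 'force': array([-0.19646228, -0.57118896, -0.26027608]), 'moment': array([-0.05411025, -0.03222813, -0.03281149]), 'grip_width': 0.09387853661303103}
```

View pics/scene0.png

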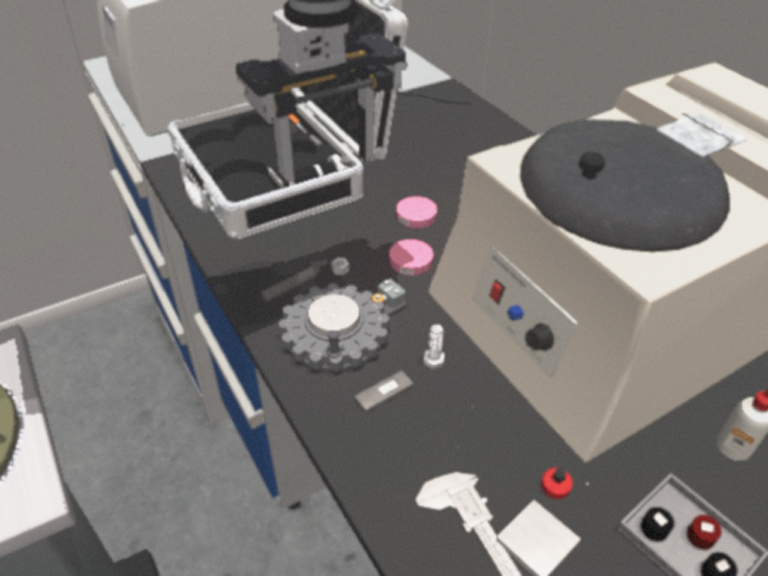

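View pics/side0.png

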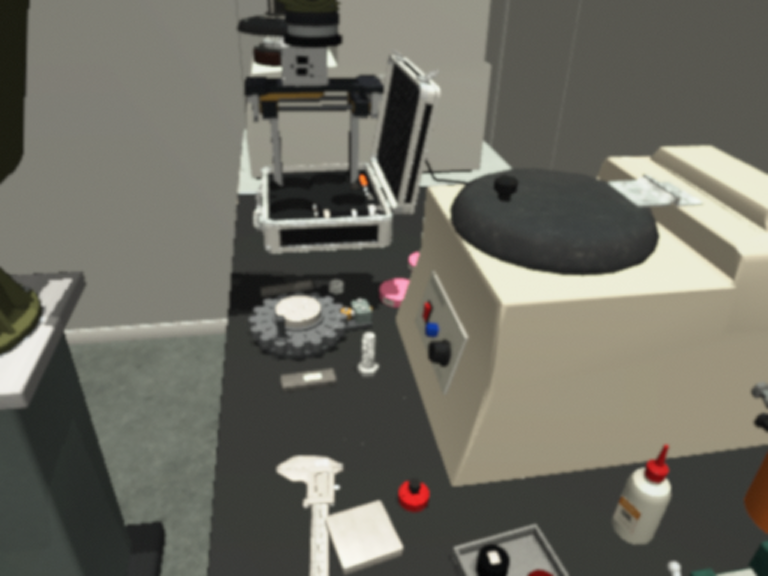

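View pics/wrist0.png

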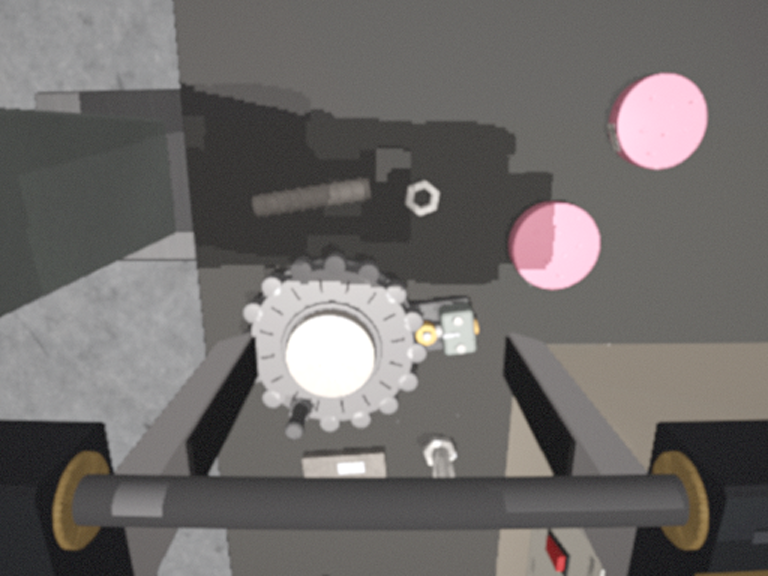

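```bash
python3 - <<'E'
from h import *
import pickle
c=pickle.load(open('wrist0.pkl','rb'))
def w(u,v,z):return plane(c,[[u/1.5,v/1.5]],z)[0].round(4)
im=c['color']
g=im.min(2)
m=((g>235)).astype(np.uint8)
cs,_=cv2.findContours(m,cv2.RETR_EXTERNAL,cv2.CHAIN_APPROX_NONE)
k=max(cs,key=cv2.contourArea);(u,v),r=cv2.minEnclosingCircle(k)
ctr=plane(c,[[u,v]],.043)[0];e=plane(c,[[u+r,v]],.043)[0]
print('block',u*1.5,v*1.5,r*1.5,ctr,np.linalg.norm(e-ctr))
# lobes hand-read, face z .027 (1.5x px)
L=np.array([[335,263],[301,269],[271,287],[253,313],[414,320],[417,353],[408,382],[388,405],[361,418],[330,423],[272,398],[397,294],[370,272]])
P=plane(c,L/1.5,.027)[:,:2]
A=np.c_[2*P,np.ones(len(P))];s=np.linalg.lstsq(A,(P**2).sum(1),rcond=None)[0]
print('dial',s[:2],np.sqrt(s[2]+s[:2]@s[:2]))
print('head',w(294,431,.062),'foot',w(301,402,.027),'housing',w(459,332,.03))
for n,p in dict(rebL=(255,207,.01),rebR=(368,188,.01),nut=(422,198,.013),coupL=(304,467,.01),coupR=(385,465,.01),boltfoot=(439,453,.01),edge=(222,560,0),edge2=(180,100,0)).items():print(n,w(*p))
s_=im[150:320,120:340];save('crop',s_,3.4)
for n in ['scene','side']:
    d=pickle.load(open(n+'0.pkl','rb'))
    # furnace points from depth
    h,wd=d['z_map'].shape;uu,vv=np.meshgrid(np.arange(wd),np.arange(h))
    p=cv2.undistortPoints(np.stack([uu,vv],-1).reshape(-1,1,2).astype(float),d['K'],d['d']).reshape(-1,2)
    z=d['z_map'].ravel();X=(np.c_[p,np.ones(len(p))]*z[:,None]-d['t'])@d['R']
    ok=(z>0)
    q=X[ok&(X[:,0]>.3)&(X[:,0]<.75)&(X[:,1]>-.35)&(X[:,1]<.25)&(X[:,2]>.07)]
    for y0 in np.arange(-.35,.25,.05):
        s=q[(q[:,1]>=y0)&(q[:,1]<y0+.05)]
        if len(s):print(n,round(y0,2),s.min(0).round(3),s.max(0).round(3),len(s))
E
```

```text
block 329.7330551147461 355.74662017822266 43.49297904968262 [ 0.51350201 -0.07153749  0.043     ] 0.03153697162605562
dial [ 0.5139323 -0.0715078] 0.06461838762918914
head [ 0.4881 -0.122   0.062 ] foot [ 0.4881 -0.1181  0.027 ] housing [ 0.6086 -0.0582  0.03  ]
rebL [0.4581 0.0319 0.01  ]
rebR [0.5412 0.0455 0.01  ]
nut [0.5802 0.0386 0.013 ]
coupL [ 0.4848 -0.1901  0.01  ]
coupR [ 0.5542 -0.1877  0.01  ]
boltfoot [ 0.5999 -0.1759  0.01  ]
edge [ 0.3999 -0.3026  0.    ]
edge2 [0.4059 0.108  0.    ]
scene -0.35 [ 0.663 -0.35   0.07 ] [ 0.75  -0.3    0.271] 4062
scene -0.3 [ 0.652 -0.3    0.07 ] [ 0.75  -0.25   0.272] 3601
scene -0.25 [ 0.659 -0.25   0.07 ] [ 0.75  -0.2    0.295] 3120
scene -0.2 [ 0.664 -0.2    0.07 ] [ 0.75  -0.15   0.271] 2312
scene -0.15 [ 0.668 -0.15   0.07 ] [ 0.75  -0.1    0.266] 1943
scene -0.1 [ 0.667 -0.1    0.07 ] [ 0.748 -0.082  0.233] 288
scene -0.05 [ 0.461 -0.04   0.205] [ 0.639 -0.     0.42 ] 5007
scene -0.0 [0.461 0.    0.207] [0.639 0.033 0.412] 1007
scene 0.15 [0.559 0.17  0.07 ] [0.75  0.2   0.299] 659
scene 0.2 [0.559 0.2   0.07 ] [0.75  0.25  0.304] 373
side -0.35 [ 0.665 -0.35   0.07 ] [ 0.75 -0.3   0.27] 2868
side -0.3 [ 0.651 -0.3    0.07 ] [ 0.75  -0.25   0.288] 2199
side -0.25 [ 0.658 -0.25   0.07 ] [ 0.75  -0.2    0.295] 1596
side -0.2 [ 0.664 -0.2    0.07 ] [ 0.75  -0.15   0.269] 869
side -0.15 [ 0.667 -0.15   0.07 ] [ 0.731 -0.1    0.233] 762
side -0.1 [ 0.507 -0.1    0.071] [ 0.735 -0.05   0.447] 289
side -0.05 [ 0.46  -0.041  0.207] [ 0.636 -0.     0.441] 3779
side -0.0 [0.46  0.    0.207] [0.635 0.034 0.441] 430
side 0.15 [0.558 0.17  0.07 ] [0.75  0.199 0.297] 909
side 0.2 [0.557 0.2   0.07 ] [0.75  0.25  0.302] 290
```

View pics/crop.png

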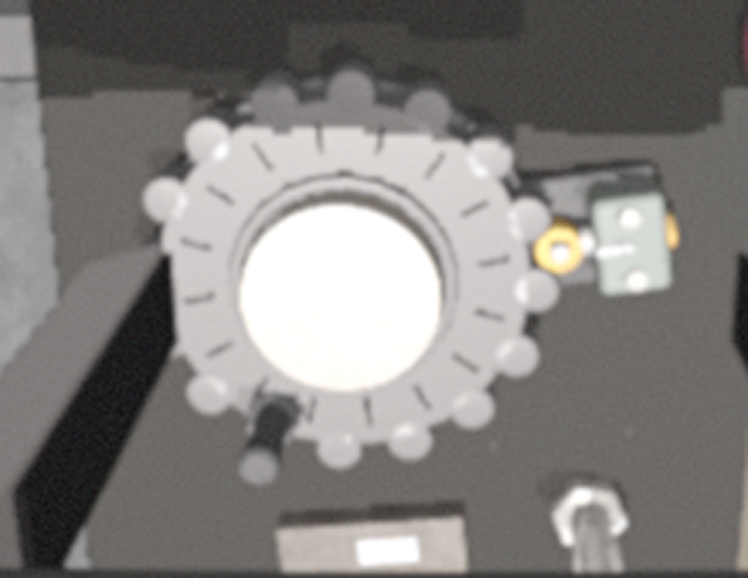

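```bash
cat >> h.py <<'E'
from scipy.spatial.transform import Rotation as Ro
C=np.array([.5137,-.0715]);TH0=242.1
def F(deg,gap=0,rho=.058):
    th=np.radians(TH0-deg);ur=np.array([np.cos(th),np.sin(th)]);t=np.array([np.sin(th),-np.cos(th)])
    return C+rho*ur-(.014+gap)*t
def rows(tg):  # tg: list of (x,y,z,line angle deg of tool z)
    o=ctrl.get_obs();R=Ro.from_euler('xyz',o['eef_rot']).as_matrix()
    out=[]
    for x,y,z,a in tg:
        d=R.T@(np.array([x,y,z])-o['ee_pos'])*1000
        cur=np.degrees(np.arctan2(R[1,2],R[0,2])); da=(a-cur+90)%180-90
        out.append((d.round(1).tolist(),round(-da,1)))  # tool x down: + roll = clockwise from above
    return R.round(3),out,o['ee_pos'].round(4),o['force'].round(2),o['time_s']
E
python3 - <<'E'
from h import *
x,y=F(0,.010)
r=rows([(x,y,.12,62.1),(x,y,.047,62.1)])
print(x,y,*r,sep='\n')
E
```

```text
0.5077704458950154
-0.13398872208739798
[[-0.001 -0.     1.   ]
 [ 0.     1.     0.   ]
 [-1.     0.    -0.001]]
[([85.0, -134.0, -42.0], np.float64(-62.1)), ([158.0, -134.0, -41.9], np.float64(-62.1))]
[0.5498 0.     0.205 ]
[-0.2  -0.57 -0.26]
0.15
```

Request:
servo_tool --motion '[10,-20,-6,-8,20,-40,-12,-16,30,-60,-18,-24,40,-80,-24,-32,50,-100,-30,-40,60,-115,-36,-48,70,-125,-40,-56,80,-134,-42,-62,85,-134,-42,-62,85,-134,-42,-62]' --gripper 0

```text
time_s: 1.4
ee_pos: [0.5079, -0.1337, 0.1202]
eef_rot: [1.663, 1.57, 2.742]
force: [0.9, 0.5, 0.8]
grip_width: 0.0008
```

```bash
python3 - <<'E'
from h import *
import pickle
x,y=F(0,.010)
print(*rows([(x,y,.12,62.1),(x,y,.047,62.1)]),ctrl.get_obs()['grip_width'])
for n in ['scene','side','wrist']:
    c=cam(n);save(n+'1',c['color'][:, :] if n=='wrist' else c['color'][120:300,130:330],1.5 if n=='wrist' else 3.5);pickle.dump(c,open(n+'1.pkl','wb'))
E
```

```text
[[-0.001 -0.882  0.471]
 [ 0.     0.471  0.882]
 [-1.     0.001 -0.   ]] [([0.2, 0.0, -0.3], np.float64(-0.2)), ([73.2, -0.0, -0.3], np.float64(-0.2))] [ 0.5079 -0.1337  0.1202] [0.86 0.52 0.84] 1.4 0.0008046705306389048
```

View pics/wrist1.png

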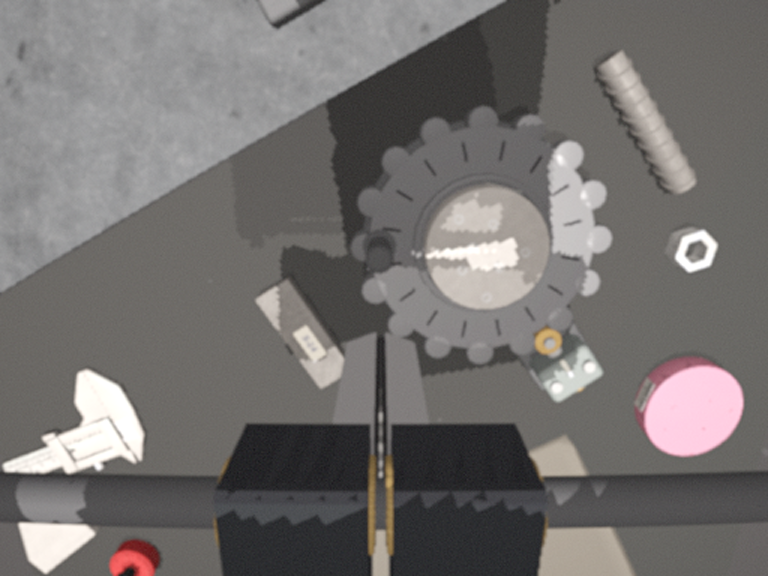

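View pics/scene1.png

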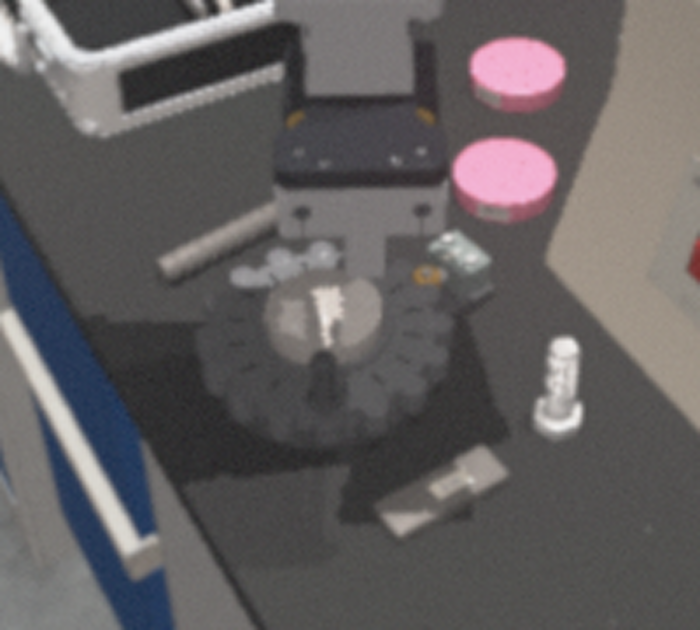

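```bash
python3 - <<'E'
from h import *
import pickle
c=pickle.load(open('wrist1.pkl','rb'))
w=lambda u,v,z:plane(c,[[u/1.5,v/1.5]],z)[0].round(4)
print('block',w(488,247,.043),'head',w(380,243,.062),'foot',w(379,262,.028),'tip proj',proj(c,[.5079,-.1337,.1202])*1.5)
L=np.array([[569,154],[593,193],[599,238],[590,283],[480,352],[438,347],[400,324],[375,290],[370,203],[396,162],[435,131],[484,119],[529,127]])
P=plane(c,L/1.5,.025)[:,:2]
A=np.c_[2*P,np.ones(len(P))];s=np.linalg.lstsq(A,(P**2).sum(1),rcond=None)[0]
print('dial',s[:2],np.sqrt(s[2]+s[:2]@s[:2]))
x,y=s[:2]
print(np.degrees(np.arctan2(P[:,1]-y,P[:,0]-x)).round(1))
p=w(548,341,.027);print('roller',np.degrees(np.arctan2(p[1]-y,p[0]-x)),np.hypot(p[1]-y,p[0]-x))
E
```

```text
block [ 0.5121 -0.0716  0.043 ] head [ 0.4808 -0.1179  0.062 ] foot [ 0.496  -0.1266  0.028 ] tip proj [[376.91844424 354.34727066]]
dial [ 0.51402939 -0.07174252] 0.06513173139574364
[ 109.9   87.3   64.7   41.9  -26.2  -48.3  -71.7  -93.7 -137.7 -160.3
  177.   154.2  133. ]
roller 7.5782480676764985 0.07008273834560641
```

```bash
python3 - <<'E'
from h import *
import pickle
c=pickle.load(open('wrist1.pkl','rb'))
cr=c['color'][135:205,215:305];cr=np.clip(cr.astype(float)*2,0,255).astype(np.uint8)
save('peg',cr,8)
for d in (-125,-120,-116,-112):
  t=np.radians(d);x,y=C+.056*np.array([np.cos(t),np.sin(t)])
  print(d,((proj(c,[[x,y,.063],[x,y,.03]])-[215,135])*8).round())
E
```

```text
-125 [[316. 224.]
 [314. 157.]]
-120 [[312. 277.]
 [311. 205.]]
-116 [[312. 320.]
 [311. 243.]]
-112 [[315. 362.]
 [313. 280.]]
```

View pics/peg.png

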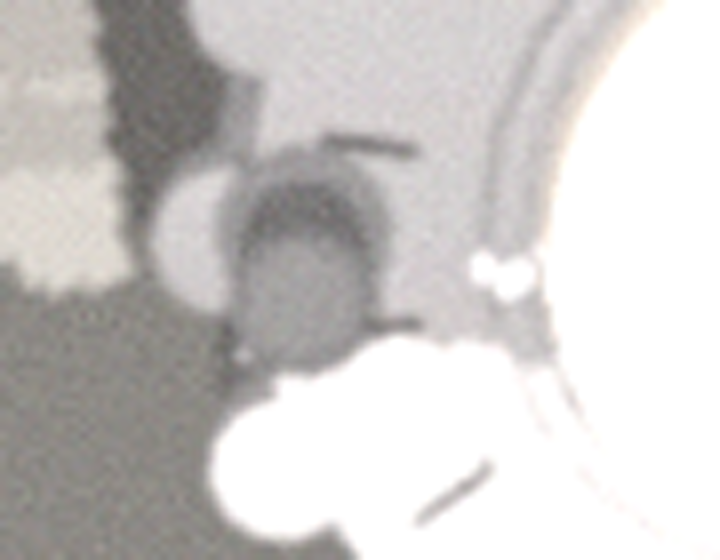

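The enlarged crop shows the only upright pin: foot ring at crop (303,228) and head at (303,300). That puts the peg at about -117.5° with r = 56 mm, which matches the description. The two pink discs are the look-alikes, so I'll leave them alone. Next I lower the tip beside the peg.

Request:
servo_tool --motion '[15,0,0,0,30,0,0,0,45,0,0,0,60,0,0,0,68,0,0,0,73,0,0,0,73,0,0,0]'

```text
time_s: 2.42
ee_pos: [0.508, -0.134, 0.0474]
eef_rot: [1.613, 1.571, 2.695]
force: [-0.2, 0.3, -0.4]
grip_width: 0.0007
```

```bash
sed -i 's/TH0=242.1/TH0=242.5/' h.py; python3 - <<'E'
from h import *
def tg(d,gap=0):
    x,y=F(d,gap);return (x,y,.047,TH0-d-180)
L=[tg(0,g) for g in (.007,.004,.001)]+[tg(d) for d in np.arange(0,17,1.5)]
R,o,*r=rows(L);print(r);[print(i) for i in o]
for n in ['side','wrist','scene']:
    c=cam(n);save(n+'2',c['color'] if n=='wrist' else c['color'][150:300,130:330],1.5 if n=='wrist' else 3.5)
E
```

```text
[array([ 0.508 , -0.134 ,  0.0474]), array([-0.16,  0.31, -0.39]), 2.425]
([0.4, 2.8, 0.1], np.float64(-0.5))
([0.4, 5.8, 0.0], np.float64(-0.5))
([0.4, 8.8, 0.0], np.float64(-0.5))
([0.4, 9.8, -0.0], np.float64(-0.5))
([0.4, 11.3, -0.4], np.float64(1.0))
([0.4, 12.9, -0.7], np.float64(2.5))
([0.4, 14.4, -1.0], np.float64(4.0))
([0.4, 16.0, -1.2], np.float64(5.5))
([0.4, 17.5, -1.4], np.float64(7.0))
([0.4, 19.1, -1.6], np.float64(8.5))
([0.4, 20.6, -1.7], np.float64(10.0))
([0.4, 22.2, -1.8], np.float64(11.5))
([0.4, 23.7, -1.8], np.float64(13.0))
([0.4, 25.3, -1.8], np.float64(14.5))
([0.4, 26.9, -1.7], np.float64(16.0))
```

View pics/scene2.png

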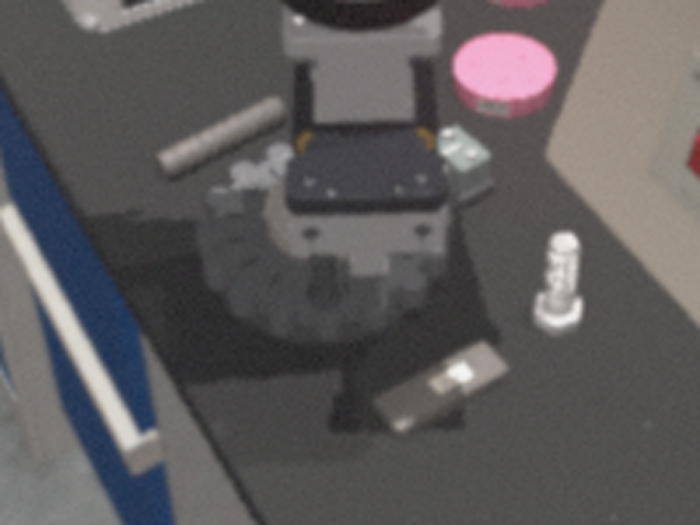

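View pics/wrist2.png

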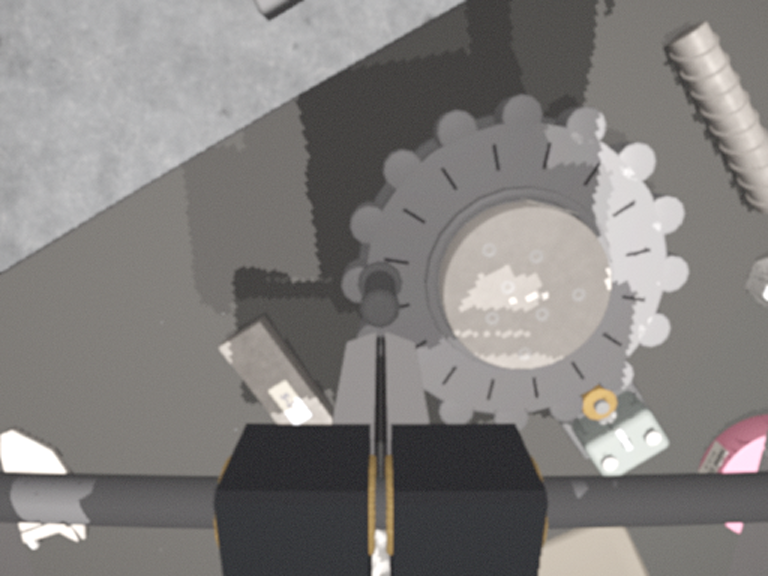

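The wrist view shows the peg head at (380,305), straight ahead of the closed fingertip at (380,337). I'll make the first push up to just past the first lobe.

Request:
servo_tool --motion '[0,3,0,0,0,6,0,0,0,8,0,0,0,9.5,0,0,0,11,0,1,0,12.5,-0.5,2.5,0,14,-1,4]'

```text
time_s: 3.45
ee_pos: [0.4953, -0.1284, 0.0476]
eef_rot: [-1.24, 1.57, -0.229]
force: [3.1, -0.6, 0.7]
grip_width: 0.0005
```

Request:
servo_tool --motion '[0,1.5,0,1.5,0,3,0,3,0,4.5,-0.2,4.5,0,6,-0.2,6,0,7.5,0,7.5,0,7.5,0,7.5]'

```text
time_s: 4.2
ee_pos: [0.4886, -0.1241, 0.0474]
eef_rot: [1.675, 1.57, 2.556]
force: [0.0, -0.9, 0.0]
grip_width: 0.0005
```

```bash
python3 - <<'E'
from h import *
o=ctrl.get_obs();print(o['ee_pos'],o['force'])
for d in np.arange(8,16,.5):
    print(d,(F(d)-o['ee_pos'][:2]).round(4))
c=cam('wrist');save('wrist3',c['color'])
E
```

```text
[ 0.48864172 -0.12414806  0.04738679] [ 7.26125915e-04 -8.86515723e-01  1.02932038e-02]
8.0 [ 0.0028 -0.0027]
8.5 [ 0.0023 -0.0025]
9.0 [ 0.0018 -0.0023]
9.5 [ 0.0013 -0.0021]
10.0 [ 0.0009 -0.0019]
10.5 [ 0.0004 -0.0017]
11.0 [-0.0001 -0.0015]
11.5 [-0.0006 -0.0012]
12.0 [-0.001 -0.001]
12.5 [-0.0015 -0.0008]
13.0 [-0.002  -0.0005]
13.5 [-0.0024 -0.0003]
14.0 [-0.0029 -0.0001]
14.5 [-0.0033  0.0002]
15.0 [-0.0038  0.0004]
15.5 [-0.0043  0.0007]
```

View pics/wrist3.png

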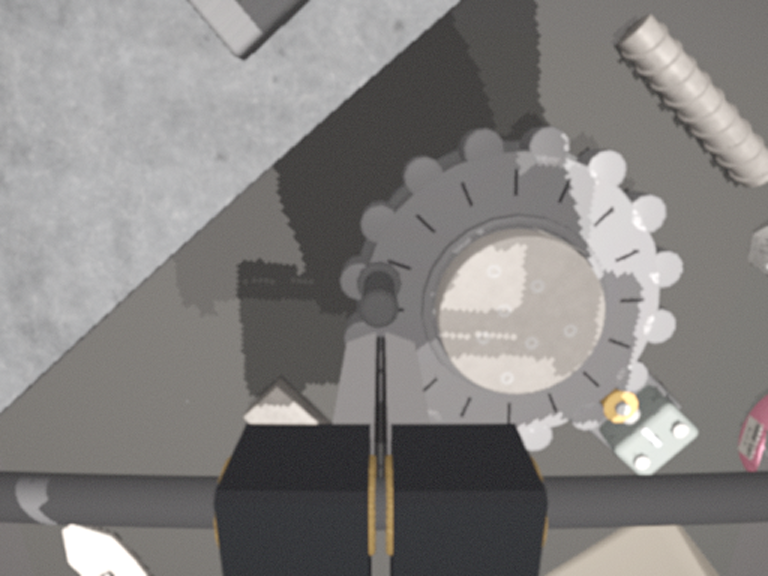

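```bash
cat >> h.py <<'E'
def pegfit(c,hu,hv):  # hu,hv head px in 1.5x image
    p=plane(c,[[hu/1.5,hv/1.5]],.062)[0][:2]-C
    a=np.degrees(np.arctan2(p[1],p[0]))%360; return round(a,1),round(np.hypot(*p),4),'clicks',round((242.5-a)/22.5,2)
E
python3 - <<'E'
from h import *
c=cam('wrist');print(pegfit(c,378,306))
cr=c['color'][165:235,210:300];cr=np.clip(cr.astype(float)*2,0,255).astype(np.uint8);save('peg3',cr,8)
def tg(d,gap=0):
    x,y=F(d,gap);return (x,y,.047,TH0-d-180)
R,o,*r=rows([tg(d) for d in np.arange(13.5,39,1.5)]);[print(i) for i in o]
E
```

```text
(np.float64(219.7), np.float64(0.0573), 'clicks', np.float64(1.01))
([0.4, 1.9, -1.8], np.float64(1.5))
([0.4, 3.4, -2.1], np.float64(3.0))
([0.4, 4.9, -2.3], np.float64(4.5))
([0.4, 6.5, -2.6], np.float64(6.0))
([0.4, 8.0, -2.8], np.float64(7.5))
([0.4, 9.6, -2.9], np.float64(9.0))
([0.4, 11.1, -3.0], np.float64(10.5))
([0.4, 12.7, -3.1], np.float64(12.0))
([0.4, 14.3, -3.1], np.float64(13.5))
([0.4, 15.8, -3.1], np.float64(15.0))
([0.4, 17.4, -3.0], np.float64(16.5))
([0.4, 18.9, -2.9], np.float64(18.0))
([0.4, 20.5, -2.8], np.float64(19.5))
([0.4, 22.0, -2.6], np.float64(21.0))
([0.4, 23.6, -2.4], np.float64(22.5))
([0.4, 25.1, -2.1], np.float64(24.0))
([0.4, 26.7, -1.8], np.float64(25.5))
```

View pics/peg3.png

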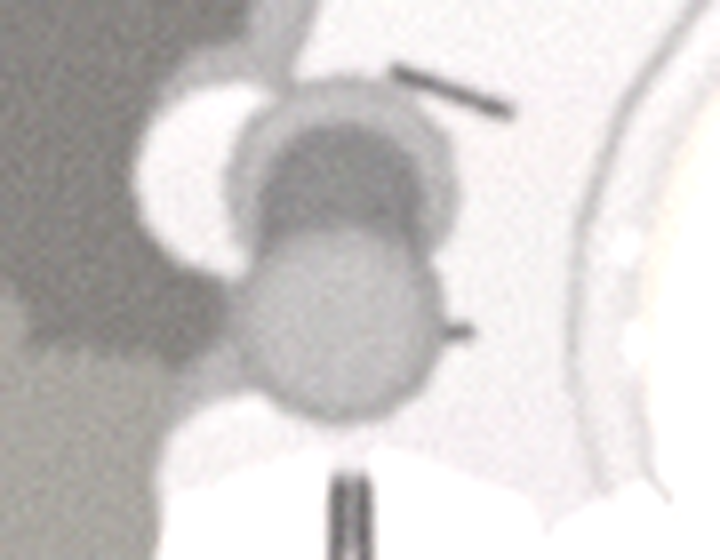

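One click is done: the peg measures 1.01 clicks. The second push follows.

Request:
servo_tool --motion '[0,2,-1,1.5,0,3.5,-1.8,3,0,5,-2.3,4.5,0,6.5,-2.6,6,0,8,-2.8,7.5,0,9.6,-2.9,9,0,11.1,-3,10.5,0,12.7,-3.1,12,0,14.3,-3.1,13.5,0,15.8,-3.1,15,0,17.4,-3,16.5,0,18.9,-2.9,18,0,20.5,-2.8,19.5,0,22,-2.6,21,0,23.6,-2.4,22.5,0,24.6,-2.1,23.5,0,24.6,-2.1,23.5]'

```text
time_s: 6.42
ee_pos: [0.4684, -0.1102, 0.0474]
eef_rot: [2.093, 1.571, 2.564]
force: [0.6, 0.3, -0.6]
grip_width: 0.0003
```

```bash
python3 - <<'E'
from h import *
def tg(d,gap=0):
    x,y=F(d,gap);return (x,y,.047,TH0-d-180)
R,o,*r=rows([tg(d) for d in np.arange(34.5,61,1.5)]);print(r);[print(i) for i in o]
c=cam('wrist');save('wrist4',c['color'])
E
```

```text
[array([ 0.4684, -0.1102,  0.0474]), array([ 0.6 ,  0.26, -0.62]), 6.425]
([0.4, -1.0, 0.2], np.float64(-1.0))
([0.4, 0.5, -0.2], np.float64(0.5))
([0.4, 2.0, -0.5], np.float64(2.0))
([0.4, 3.5, -0.8], np.float64(3.5))
([0.4, 5.1, -1.1], np.float64(5.0))
([0.4, 6.6, -1.3], np.float64(6.5))
([0.4, 8.2, -1.5], np.float64(8.0))
([0.4, 9.7, -1.6], np.float64(9.5))
([0.4, 11.3, -1.7], np.float64(11.0))
([0.4, 12.8, -1.7], np.float64(12.5))
([0.4, 14.4, -1.7], np.float64(14.0))
([0.4, 16.0, -1.7], np.float64(15.5))
([0.4, 17.5, -1.6], np.float64(17.0))
([0.4, 19.1, -1.5], np.float64(18.5))
([0.4, 20.6, -1.4], np.float64(20.0))
([0.4, 22.2, -1.2], np.float64(21.5))
([0.4, 23.7, -0.9], np.float64(23.0))
([0.4, 25.3, -0.7], np.float64(24.5))
```

View pics/wrist4.png

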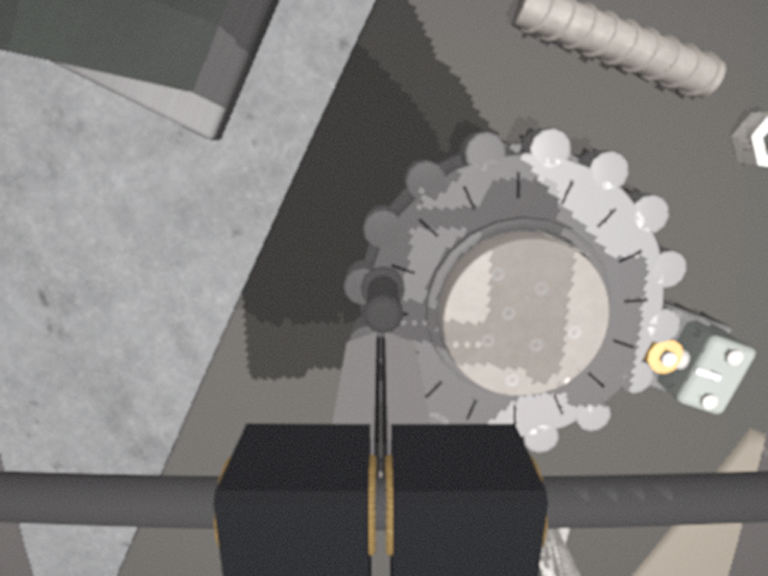

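```bash
python3 - <<'E'
from h import *
c=cam('wrist');print(pegfit(c,382,313))
E
```

```text
(np.float64(198.1), np.float64(0.0571), 'clicks', np.float64(1.97))
```

Two clicks are done: the peg measures 1.97 clicks, with only noise-level force. Now the third, taking the finger to about 57.5°.

Request:
servo_tool --motion '[0,1.5,-0.4,1.5,0,3,-0.7,3,0,4.5,-1,4.5,0,6,-1.2,6,0,7.5,-1.4,7.5,0,9,-1.5,9,0,10.5,-1.6,10.5,0,12,-1.7,12,0,13.5,-1.7,13.5,0,15,-1.7,15,0,16.5,-1.6,16.5,0,18,-1.6,18,0,19.5,-1.5,19.5,0,21,-1.3,21,0,22.5,-1.1,22,0,22.5,-1.1,22]'

```text
time_s: 8.52
ee_pos: [0.4572, -0.0906, 0.0475]
eef_rot: [2.482, 1.571, 2.569]
force: [0.8, 0.6, -0.0]
grip_width: 0.0004
```

```bash
python3 - <<'E'
from h import *
def tg(d,gap=0):
    x,y=F(d,gap);return (x,y,.047,TH0-d-180)
R,o,*r=rows([tg(d) for d in np.arange(57,84,1.5)]);print(r);[print(i) for i in o]
c=cam('wrist');save('wrist5',c['color'])
E
```

```text
[array([ 0.4572, -0.0906,  0.0475]), array([ 0.78,  0.62, -0.02]), 8.525]
([0.5, -0.4, 0.0], np.float64(-0.5))
([0.5, 1.2, -0.3], np.float64(1.0))
([0.5, 2.7, -0.7], np.float64(2.5))
([0.5, 4.2, -0.9], np.float64(4.0))
([0.5, 5.8, -1.2], np.float64(5.5))
([0.5, 7.3, -1.4], np.float64(7.0))
([0.5, 8.9, -1.5], np.float64(8.5))
([0.5, 10.4, -1.6], np.float64(10.0))
([0.5, 12.0, -1.7], np.float64(11.5))
([0.5, 13.6, -1.8], np.float64(13.0))
([0.5, 15.1, -1.8], np.float64(14.5))
([0.5, 16.7, -1.7], np.float64(16.0))
([0.5, 18.2, -1.6], np.float64(17.5))
([0.5, 19.8, -1.5], np.float64(19.0))
([0.5, 21.3, -1.3], np.float64(20.5))
([0.5, 22.9, -1.1], np.float64(22.0))
([0.5, 24.4, -0.9], np.float64(23.5))
([0.5, 26.0, -0.6], np.float64(25.0))
```

View pics/wrist5.png

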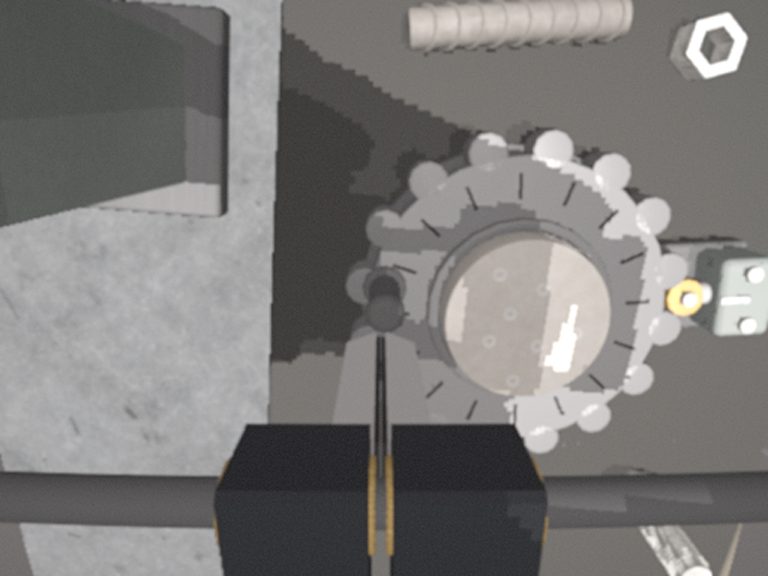

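The third click is in: the gap to the peg head at (385,313) is the same as after the earlier clicks. The fourth push goes to about 80°. The rest position is 90°, so the finger can't press on past it.

Request:
servo_tool --motion '[0,1.5,-0.4,1.5,0,3,-0.7,3,0,4.5,-1,4.5,0,6,-1.2,6,0,7.5,-1.4,7.5,0,9,-1.5,9,0,10.5,-1.6,10.5,0,12,-1.7,12,0,13.5,-1.7,13.5,0,15,-1.7,15,0,16.5,-1.7,16.5,0,18,-1.6,18,0,19.5,-1.5,19.5,0,21,-1.3,20.5,0,22.5,-1.1,22,0,23.2,-1.1,22.5,0,23.2,-1.1,22.5]'

```text
time_s: 10.7
ee_pos: [0.4541, -0.0677, 0.0474]
eef_rot: [2.984, 1.571, 2.679]
force: [-1.0, 0.9, 0.1]
grip_width: 0.0006
```

```bash
python3 - <<'E'
from h import *
o=ctrl.get_obs();print(o['force'])
c=cam('wrist');save('wrist6',c['color'])
E
```

```text
[-0.95192807  0.87381894  0.14510295]
```

View pics/wrist6.png

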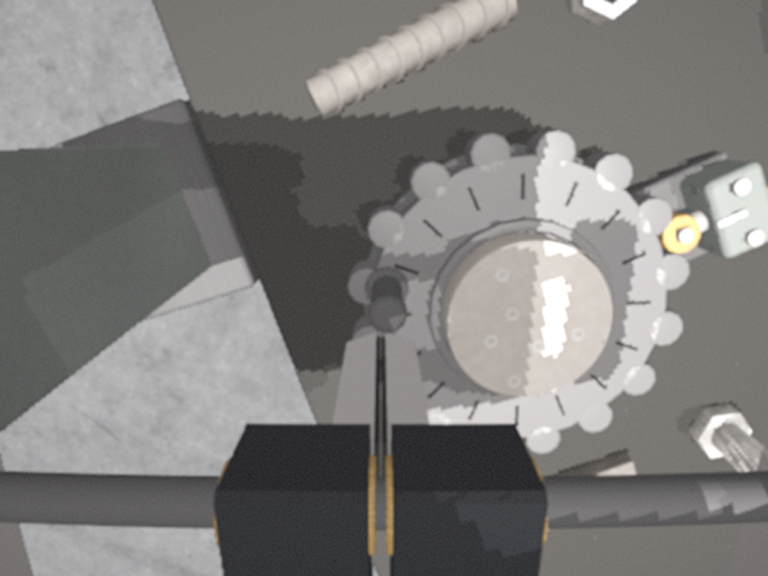

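The dial snapped ahead again, with the peg head at (386,314) clear of the fingertip. I'll back off and lift.

Request:
servo_tool --motion '[0,-2,0,0,0,-5,0,0,-10,-5,0,0,-30,-5,0,0,-55,-5,0,0,-85,-5,0,0,-115,-5,0,0,-145,-5,0,0,-160,-5,0,0,-160,-5,0,0,-160,-5,0,0]'

```text
time_s: 12.12
ee_pos: [0.4522, -0.0724, 0.2064]
eef_rot: [-3.071, 1.569, 2.907]
force: [-0.4, 1.1, 0.8]
grip_width: 0.0005
```

```bash
python3 - <<'E'
from h import *
o=ctrl.get_obs();print(o['force'],o['ee_pos'])
for n in ['wrist','scene','side']:
    c=cam(n);save(n+'7',c['color'] if n=='wrist' else c['color'][150:300,130:330],1.5 if n=='wrist' else 3.5)
    a=np.radians(152.5);print(n,proj(c,[*(C+.056*np.array([np.cos(a),np.sin(a)])),.063])*(1.5))
E
```

```text
[-0.37894301  1.1093378   0.8073746 ] [ 0.45224202 -0.07243183  0.20639712]
wrist [[385.34205285 221.84307588]]
scene [[287.40677098 299.76168929]]
side [[262.96947557 287.12137476]]
```

View pics/wrist7.png

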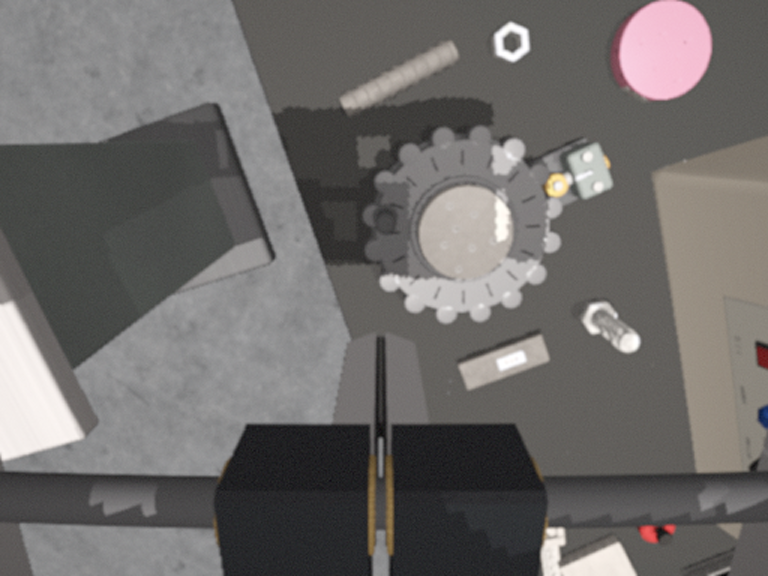

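View pics/scene7.png

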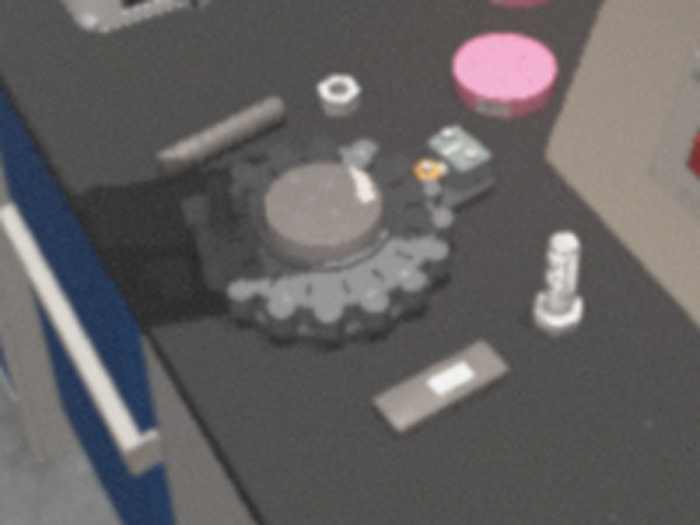

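```bash
python3 - <<'E'
from h import *
c=cam('wrist');print(pegfit(c,385,220), plane(c,[[464/1.5,231/1.5]],.043))
print(ctrl.hand_in())
E
```

```text
(np.float64(151.5), np.float64(0.0563), 'clicks', np.float64(4.04)) [[ 0.51242788 -0.07077786  0.043     ]]
the job is handed in; nothing more can be done
None
```

I turned the dial clockwise four clicks, pushing the peg with the closed fingertip in four slow pushes. Each push stopped just past a lobe so the spring could snap the dial ahead of the finger. I then backed off, lifted clear to about 0.2 m and handed the job in about 12 s into the 58 s limit.

- **Clicks:** The peg measured 1.01 clicks after the first push, 1.97 after the second and 4.04 at the end. I judged the third by eye only, from the same gap to the finger. In the final wrist view the peg head was at (385,219), about 3 px from the predicted fourth-stop position, with the roller between two lobes.
- **Block:** It is still in its seat, about 1.5 mm from the dial axis, which is within the camera calibration error.
- **Loose samples:** They look unmoved in the final picture.
- **Forces:** The highest I read was about 3 N, although force was only read at the end of each move.
- **Disagreement:** My early hand-read peg angles differed by about 8°. An enlarged crop settled it at about -117.5° before any contact.

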